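# Tighten the foot bolt of a bench can opener in short key swings

### The arm

A 6-joint arm with a two-finger parallel gripper is mounted at the origin on a cart in front of the work surface, level with it; the furniture and walls round the work are solid. World frame = base frame: x ahead of the robot, y to its left, z up, the work surface at z = 0. Lengths are in mm, angles in rad, forces in N, time in s.
With the tool pointing down it reaches from about 350 to 775 mm from the base axis. Payload 7.3 kg.
Tool frame: the origin (TCP) lies midway between the tips of the shut fingers; the grasp point (between the pads) lies 19 mm behind it; z points along the fingers, y is the line along which they close (so a half turn about z gives the same grasp; the last joint's range is limited). The gripper opens to 92 mm and grips with 3 to 60 N. Pads are 19 mm wide; open, the fingers measure 130 mm over their backs; the gripper's body (75 mm by 190 mm) begins 47 mm behind the grasp point.
Start: joints at [-1.278, 0.342, 1.524, -0, 1.275, -0.146], TCP at [223.072, -475.272, 226.741] pointing down, gripper open.
Joint ranges: [-2.53, 2.53], [-0.77, 2.02], [0.04, 2.7], [-1, 4.14], [0.28, 2.66], [-3.11, 3.11]. Speed limits (rad/s): [2.57, 2.57, 3.14, 3.14, 3.14, 3.14].

### API

Orientations are given as [roll, pitch, yaw] about the fixed x, y, z axes, in that order (R = Rz(yaw) Ry(pitch) Rx(roll)).
In Python, from plant import get_obs, capture, camera_model, close_job, search_frame, regions_of, pinpoint gives the robot as it stands. The module is installed in compiled form; this text tells all that it offers.
- The arm moves only by the shell command python3 -m pendant 'ROWS'. ROWS is JSON, one flat list of numbers, 7 for each row, row after row: the shift along the tool's x, y, z in units of 30 mm (1.0 is 30 mm), then the turn, a rotation vector about the tool's x, y, z in units of 4 degrees (1.0 is 4 degrees), then the closure, from -1 (fully open) to 1 (shut), so that 0 is half open. In form: [dx, dy, dz, wx, wy, wz, gripper, dx, dy, dz, wx, wy, wz, gripper, ...]. A call has 1 to 12 rows; each row shifts and turns the commanded pose from where the row before left it, along the tool's axes as they then stand; what a row does not reach is not made up. A row lasts 1/10 s, in which the tool goes at most 50 mm and 8.59 degrees, less where a joint would pass 70% of its speed; a pose out of reach is approached as far as the arm can. A call with a number of a shift or a turn outside -1 to 1 is refused whole. A call with a gripper value outside its range is refused whole. The fingers move at their own pace and stop on an object; the grip force is fixed at half the most. Time passes only in rows, so rows that do not move let the fingers close. It gives the time, the measured TCP pose, the force, the opening and the grip force at its end, in the units of the state.
- get_obs(): the state, without advancing time (a new reading comes with each control period).
- capture(name): name is "scene" or "side" or "wrist"; returns the picture (400x640x3 uint8, red, green, blue); there is no depth.
- camera_model(name): a dict with "fov_y" (degrees; the focal length in pixels is half the picture's height over the tangent of half this angle, whatever the lens; pixels are square), "cx", "cy" (the principal point, pixels), "pose" (4x4, takes a point from camera to world coordinates). Camera axes: x right, y up, looking along -z (the intrinsics and any distortion apply to the point x, -y, -z); pixel columns grow to the right and rows downward; lengths in mm; the calibration is good to about 2 mm. A picture is of the moment at which its call begins: read the wrist's pose just before it. camera_model takes no time and is no camera call; for the wrist camera it gives the pose at the moment of the call.
- close_job(): hands the job in; it is judged then, once.
Trained networks look in the newest picture that a camera, given by its name, has taken for a name from the list of things; names that differ only in an ending like _2 or _b are one class to them, and where a whole thing is asked for, a point or a joint stands for the part that bears it (a point fixed in the world has none). Each returns a list of dicts, best first, with "score" (0 to 1); they miss things now and then, are a little off and sometimes report something else, mostly with a low value. They report only what shows in the picture. A call takes as long as a camera call.
- search_frame(camera, thing): "location" ([column, row] in pixels, amid what is visible of it).
- regions_of(camera, thing): "pixels" (400x640 bool, what is visible of it) and "location" ([column, row] in pixels, amid what is visible of it).
- pinpoint(camera, thing): "location" ([column, row] in pixels: a listed point, or the origin of a listed thing).
The state is a dict: "time": time; "joint_positions": joint angles; "dq": joint speeds; "tau": joint torques, N m; "tool_pos": TCP position; "tcp_rot": TCP orientation; "contact_force": force on the tool from outside, world axes, zero at the start; "moment": the same for the moment, N m; "grip_width": finger opening in mm; "finger_force": force on a finger pad.
Only numpy, scipy, OpenCV 4.12 (cv2) and the standard library are available. Lean on these libraries where they do the work, as an engineer would, in place of code of your own. Each camera call takes 0.05 s, during which the arm holds its last target. There are 200 camera calls.

### The job

The can opener on the worktop is loose: fit its steel ring key over the hexagon bolt in its foot and tighten the bolt clockwise, and as the pocket lets the key swing only part of a turn, swing, lift off, take it back and refit until the bolt comes to its stop. Then press on steadily so that the bolt is nipped up to about 1.4 N m for half a second (0.5 N m merely turns it; never go above 1.8 N m). Turn the bolt only with the key, finally lay the key down flat on the worktop well clear of the opener, and leave the other things standing where they are.

Things in the scene. Friction and masses are not known exactly. Their poses are not given: they have to be found in the camera images.
- opener: Bench can opener, fixed. Origin on the worktop below the bolt axis; front is -x. Foot plate 14 mm thick, 45 mm forward to 140 mm behind the axis, 136 mm wide. U-shaped pocket open to the front: walls 14 mm thick, middles 53 mm either side, round ends 35 mm forward, tops z = 45 mm: the seated key's bar swings 47 degrees either side of the opener's -x. 260 mm tall column and crank from 73 mm behind.
- bolt_top (a point): Centre of the top face of the steel hexagon bolt head; turns with it, z up, x points at one of the six corners. Head 40 mm across flats, from z = 18 mm (top of its 56 mm washer) to 36.5 mm above the worktop, top 4 mm chamfered by 4 mm. The bolt resists turning with 0.5 N m.
- bolt (a joint): Turn of the bolt, rad; grows clockwise seen from above (tightening). Firm stop at 2.88 (pressing winds it up to 0.03 past that); at the start 1.13 to 2.08 rad short of it.
- shank (a joint): Elastic wind-up of the bolt under the key, rad, clockwise positive: 0.025 rad for each N m of tightening torque, 0 when nothing turns the bolt; about 0.0125 while the bolt is merely being turned. The key passes its torque to a gripping hand partly as push at the grip (110 mm from the axis), partly as twist.
- key: Steel ring key, 0.16 kg, loose. Origin: ring centre at the flat underside; bar along -x. Ring 14 mm thick, 61 mm outside; hexagon hole right through, 42.8 mm across flats, a corner on +x, lower edge chamfered 2.5 mm: drops over the bolt head when the x axes agree to a multiple of 60 degrees (play 8 either way), then rests at z = 18 mm. Bar 16 mm wide, 12 thick, ends 125 mm out.
- key_grip (a point): Point in the key's upright grip, 110 mm from the ring's centre along the key's -x and 40 mm above its underside; axes as the key. The grip is a steel block 26 mm along x, 16 mm along y, from 12 to 62 mm above the underside: pinch it across y from above.
- tomato_tin: Bystander: low food tin, 75 mm across, 58 mm tall; origin at the centre of its underside. Leave it.
- honey_jar: Bystander: glass jar with a metal lid, 71 mm across, 110 mm tall; origin at the centre of its underside. Leave it.
- onion: Bystander: brown onion, 75 mm; origin at the centre of its underside. Leave it.
- mug: Bystander: striped mug with a handle, 90 x 124 mm, 100 mm tall; origin at the centre of its underside. Leave it.
- small_bowl: Bystander: white bowl, 115 mm across, 56 mm tall; origin at the centre of its underside. Leave it.

How it is judged (in metres and radians):
On the way, in this order (a step that is already met when the one before it is completed fails the run):
1. the key is seated over the bolt head (horizontal distance between key and bolt_top below 0.006 m and z of key in the frame of bolt_top below -0.01 m), for 0.2 s.
2. the bolt is at its stop and pressed tight with the key with at least 0.9 N m (all of step 1 and value of joint bolt above 2.84 rad and value of joint shank above 0.0225 rad), for 0.2 s.
At the end, for the whole second after the job is handed in: The bolt is at its stop (within 0.08 rad) with nothing winding it, and the key lies still and flat on the worktop (underside within 6 mm, tilt under 0.06 rad), ring and grip both at least 120 mm from the bolt (value of joint bolt above 2.8 rad and value of joint shank below 0.008 rad and horizontal distance between each of key, key_grip and bolt_top above 0.12 m and height (world z) of key between -0.006 and 0.006 m and angle between key's own z axis and vertical below 0.06 rad and linear speed of key below 0.02 m/s); the robot touches nothing.
It fails at once if the bolt is wrenched with more than 2.0 N m (value of joint shank above 0.05 rad).
It fails at once if the bolt is turned by the fingers instead of the key (contact force between the fingers and bolt above 3 N).
It fails at once if a bystander is shifted by more than 30 mm (distance of any of tomato_tin, honey_jar, onion, mug, small_bowl from where it was at the start of the episode above 0.03 m).
It also fails if it takes over 72 s, if anything falls off the work surface, if the arm or the gripper's body presses on something with over 40 N, if the wrist force passes 120 N, or if a joint passes its speed limit or range.

## Working session

There is one attempt and no reset: what is moved stays moved. The work goes in short steps, Python scripts to look and compute and a shell command to move; the robot and the scene stay as the last step left them, time stands still between calls to the robot, and variables do not carry over. Pictures are saved under pics/ and viewed, at most 10 in all, crops included, and the job is handed in when it is done.

```bash
mkdir -p pics
cat > h.py <<'E'
import numpy as np,cv2
from plant import *
from scipy.spatial.transform import Rotation as R
def ray(cam,px,M=None):
    m=M or camera_model(cam); f=200/np.tan(np.radians(m['fov_y'])/2)
    P=np.array(m['pose']); d=np.array([(px[0]-m['cx'])/f,-(px[1]-m['cy'])/f,-1.])
    return P[:3,3],P[:3,:3]@d
def onz(cam,px,z,M=None):
    o,d=ray(cam,px,M); return o+d*(z-o[2])/d[2]
def tri(obs):
    A=np.zeros((3,3));b=np.zeros(3)
    for o,d in obs:
        d=d/np.linalg.norm(d);Q=np.eye(3)-np.outer(d,d);A+=Q;b+=Q@o
    return np.linalg.solve(A,b)
def st():
    s=get_obs(); print('t',round(s['time'],2),'tcp',np.round(s['tool_pos'],1),np.round(s['tcp_rot'],3),'F',np.round(s['contact_force'],1),'M',np.round(s['moment'],2),'w',round(s['grip_width'],1),np.round(s['finger_force'],1)); return s
E
python3 - <<'E'
from h import *
s=st();print(s['joint_positions'])
ims=[]
for c in ['scene','side']:
    ims.append(capture(c)); m=camera_model(c);print(c,{k:v for k,v in m.items() if k!='pose'},np.round(m['pose'],2).tolist())
    for t,z in [('bolt_top',36.5),('key',0),('key_grip',40),('opener',0),('tomato_tin',0),('honey_jar',0),('onion',0),('mug',0),('small_bowl',0)]:
        for d in pinpoint(c,t)[:2]: print(t,np.round(d['location'],1),round(d['score'],2),np.round(onz(c,d['location'],z),1))
cv2.imwrite('pics/a.png',cv2.resize(np.vstack(ims)[:,:,::-1],(480,600)))
cv2.imwrite('pics/scene.png',ims[0][:,:,::-1]);cv2.imwrite('pics/side.png',ims[1][:,:,::-1])
E
```

```text
t 0.0 tcp [ 222.9 -474.9  226. ] [-3.14  -0.     0.439] F [-0.3  0.8  0. ] M [ 0.01 -0.    0.03] w 91.7 0.0
[-1.27800840e+00  3.42721923e-01  1.52502193e+00 -3.39063836e-06
  1.27539815e+00 -1.45990849e-01]
scene {'fov_y': 45.76876859669711, 'cx': 314.2282249145252, 'cy': 192.93199362193283} [[0.71, 0.27, -0.66, -256.87], [-0.71, 0.28, -0.65, -803.89], [0.01, 0.92, 0.38, 561.25], [0.0, 0.0, 0.0, 1.0]]
bolt_top [304.5 188.1] 0.64 [647.2 134.   36.5]
bolt_top [213.2 199.7] 0.25 [403.9 247.5  36.5]
key [406.4 266.7] 0.57 [ 546.8 -301.5    0. ]
key_grip [377.5 271. ] 0.92 [ 432.7 -305.5   40. ]
key_grip [454.2 242.6] 0.45 [ 657.  -353.1   40. ]
opener [305.1 202.8] 0.94 [631.1 114.6   0. ]
tomato_tin [212.7 197.1] 0.84 [460.  338.4   0. ]
honey_jar [396.3 223.8] 0.65 [ 710.1 -155.6    0. ]
onion [233.3 182.3] 0.82 [577.8 396.    0. ]
mug [450.3 239.1] 0.82 [ 736.7 -302.2    0. ]
small_bowl [276.5 179.1] 0.55 [698.5 321.1   0. ]
side {'fov_y': 50.64722898567317, 'cx': 318.15629733840234, 'cy': 198.98697228483417} [[0.98, 0.06, -0.2, 382.56], [-0.21, 0.41, -0.89, -952.89], [0.03, 0.91, 0.41, 522.11], [0.0, 0.0, 0.0, 1.0]]
bolt_top [320.2 199.3] 0.49 [624.4  92.   36.5]
key_grip [270.4 291. ] 0.6 [ 443.1 -305.7   40. ]
opener [322.3 208.4] 0.86 [635.2 108.    0. ]
tomato_tin [255.6 183.6] 0.91 [462.  321.3   0. ]
tomato_tin [324.7 209.3] 0.54 [640.7 101.2   0. ]
honey_jar [378.5 253.5] 0.87 [ 713.  -151.5    0. ]
onion [287.5 173.4] 0.55 [576.8 398.4   0. ]
mug [410.4 295.1] 0.75 [ 723.5 -313.6    0. ]
small_bowl [329.7 178.8] 0.89 [709.7 328.9   0. ]
```

View pics/scene.png

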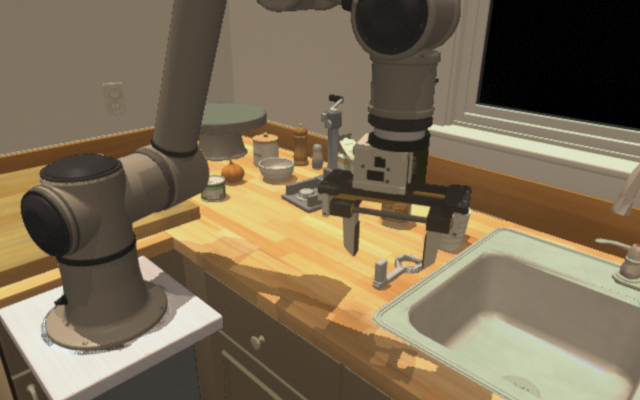

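View pics/side.png

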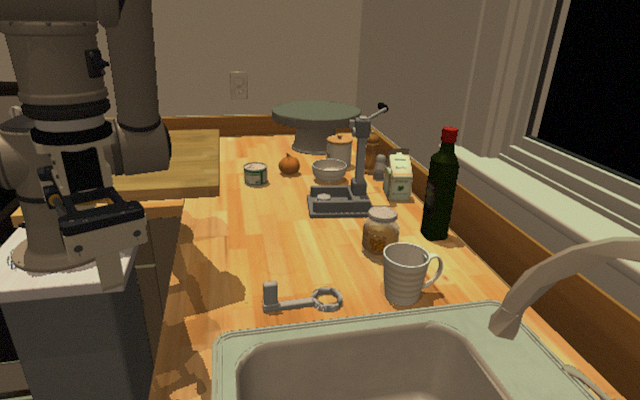

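The key lies at about (547,-301) with its grip at (438,-305), and the opener is near (633,110). Next I move over the key.

```bash
cat >> h.py <<'E'
def rel(p,yaw):
    s=get_obs(); T=R.from_euler('xyz',s['tcp_rot']); d=T.inv().apply(np.array(p)-s['tool_pos'])/30
    w=(T.inv()*R.from_euler('xyz',[np.pi,0,yaw])).as_rotvec(degrees=True)/4
    print('shift units',np.round(d,2),'turn units',np.round(w,2))
E
python3 -m pendant '[0.9,-0.27,0,0,0,0,-1, 0.9,-0.27,0,0,0,0,-1, 0.9,-0.27,0,0,0,0,-1, 0.9,-0.27,0,0,0,0,-1, 0.9,-0.27,0,0,0,0,-1, 0.9,-0.27,0,0,0,0,-1, 0.9,-0.27,0,0,0,0,-1, 0.9,-0.27,0,0,0,1,-1, 0,0,0,0,0,1,-1, 0,0,0,0,0,1,-1, 0,0,0,0,0,1,-1, 0,0,0,0,0,1,-1]'
python3 - <<'E'
from h import *
st();m=camera_model('wrist');print(m['fov_y'],np.round(m['pose'],2).tolist())
im=capture('wrist');cv2.imwrite('pics/w1.png',im[:,:,::-1])
for t,z in [('key',0),('key_grip',40)]:
    for d in pinpoint('wrist',t)[:2]: print(t,np.round(d['location'],1),round(d['score'],2),np.round(onz('wrist',d['location'],z),1))
E
```

```text
time: 2.2
tool_pos: [391.2, -324.7, 226.8]
tcp_rot: [3.141, -0.0, 0.087]
contact_force: [0.1, 0.4, -0.2]
grip_width: 91.9
finger_force: 0.0
t 2.2 tcp [ 391.2 -324.7  226.8] [ 3.141 -0.     0.087] F [ 0.1  0.4 -0.2] M [-0.    0.05 -0.01] w 91.9 0.0
62.81238298327263 [[0.09, 0.95, 0.31, 475.01], [-1.0, 0.08, 0.03, -317.47], [-0.0, -0.31, 0.95, 385.37], [0.0, 0.0, 0.0, 1.0]]
key_grip [308.2 127.5] 0.9 [ 441.8 -308.3   40. ]
```

View pics/w1.png

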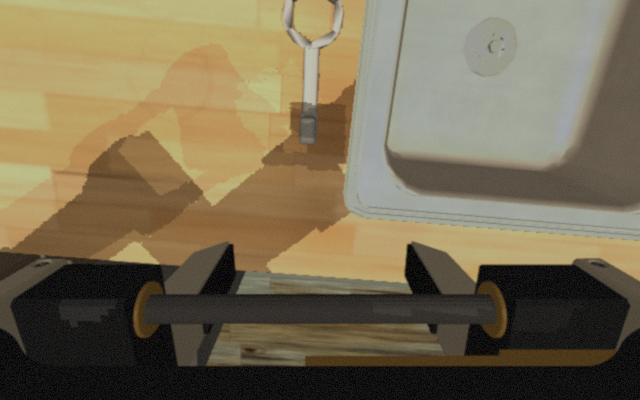

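The wrist view shows the ring at about (313,15), the bar running down to the grip at (308,127), and the sink rim to the right at about column 360. I'll compute the key's yaw and then descend half-open.

Run:
```python
from h import *
im=capture('wrist')
for d in regions_of('wrist','key')[:1]:
    px=d['pixels']; print(d['score'],px.sum())
    pts=[]
    for r in range(52,105,2):
        c=np.where(px[r])[0]
        if len(c)>5: pts.append(onz('wrist',[c.mean(),r],12)[:2])
    pts=np.array(pts); k=np.polyfit(pts[:,0],pts[:,1],1); yaw=np.arctan(k[0]); print('bar yaw',yaw,np.polyval(k,441))
d=pinpoint('wrist','key_grip')[0];p=onz('wrist',d['location'],40);print(p)
rel([p[0],p[1],120],yaw)
```

```text
0.77 2656
bar yaw 0.04109351713911392 -307.78121064894896
[ 441.5399613  -308.74260114   40.        ]
shift units [ 1.72 -0.38  3.56] turn units [ 0.   -0.    0.71]
```

```bash
python3 -m pendant '[0.86,-0.19,0.6,0,0,0.7,0, 0.86,-0.19,0.9,0,0,0,0, 0,0,0.9,0,0,0,0, 0,0,0.9,0,0,0,0, 0,0,0.9,0,0,0,0, 0,0,0.9,0,0,0,0, 0,0,0.9,0,0,0,0, 0,0,0.86,0,0,0,0, 0,0,0,0,0,0,1, 0,0,0,0,0,0,1, 0,0,0,0,0,0,1, 0,0,0,0,0,0,1]'
python3 - <<'E'
from h import *
st()
E
```

```text
time: 3.7
tool_pos: [442.5, -310.6, 22.4]
tcp_rot: [3.14, -0.002, 0.041]
contact_force: [-0.7, 1.1, 0.1]
grip_width: 18.3
finger_force: 0.6
t 3.7 tcp [ 442.5 -310.6   22.4] [ 3.14e+00 -2.00e-03  4.10e-02] F [-0.7  1.1  0.1] M [0.29 0.09 0.06] w 18.3 0.6
```

```bash
python3 -m pendant '[0,0,0,0,0,0,1, 0,0,0,0,0,0,1, 0,0,-0.5,0,0,0,1, 0,0,-0.9,0,0,0,1, 0,0,-0.9,0,0,0,1, 0,0,-0.9,0,0,0,1, 0,0,-0.9,0,0,0,1, 0,-0.5,-0.9,0,0,0,1, 0.2,-0.9,-0.9,0,0,0,1, 0.2,-0.95,0,0,0,0,1, 0.2,-0.95,0,0,0,0,1, 0.2,-0.95,0,0,0,0,1]'
python3 -m pendant '[0.2,-0.95,0,0,0,0,1, 0.2,-0.95,0,0,0,0,1, 0.2,-0.95,0,0,0,0,1, 0.2,-0.95,0,0,0,0,1, 0.2,-0.95,0,0,0,0,1, 0.2,-0.95,0,0,0,0,1, 0,-0.8,0,0,0,0,1, 0,-0.3,0,0,0,0,1, 0,0,0,0,0,0,1, 0,0,0,0,0,0,1]'
python3 - <<'E'
from h import *
st()
im=capture('wrist');cv2.imwrite('pics/w2.png',im[:,:,::-1])
for t,z in [('bolt_top',36.5),('opener',0)]:
    for d in pinpoint('wrist',t)[:2]: print(t,np.round(d['location'],1),round(d['score'],2),np.round(onz('wrist',d['location'],z),1))
E
```

```text
time: 4.9
tool_pos: [460.4, -180.6, 198.4]
tcp_rot: [3.141, -0.001, 0.041]
contact_force: [-0.2, 0.5, -1.9]
grip_width: 15.4
finger_force: 29.9
time: 5.9
tool_pos: [488.2, 22.9, 198.0]
tcp_rot: [3.141, -0.0, 0.041]
contact_force: [-0.3, -0.5, -2.3]
grip_width: 16.0
finger_force: 29.9
t 5.9 tcp [488.2  22.9 198. ] [ 3.141 -0.     0.041] F [-0.3 -0.5 -2.3] M [-0.    0.06 -0.04] w 16.0 29.9
opener [228.3  18.5] 0.77 [639.1 117.1   0. ]
```

View pics/w2.png

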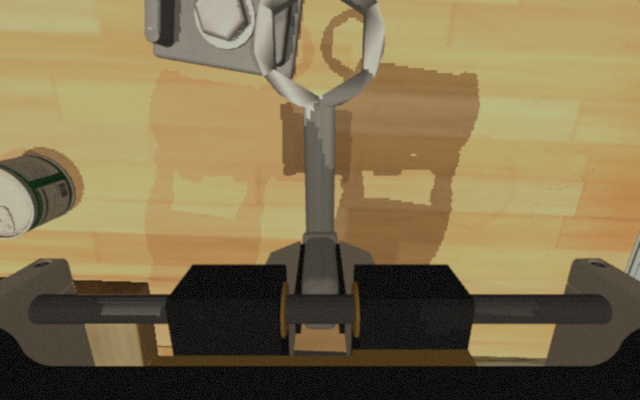

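The bolt head sits at (225,10), cut by the top edge; the key is held straight with its ring at about (320,45). I'll move a bit forward to see the whole head.

```bash
python3 -m pendant '[0.8,0.5,0,0,0,0,1, 0.8,0.4,0,0,0,0,1, 0,0,0,0,0,0,1, 0,0,0,0,0,0,1]'
python3 - <<'E'
from h import *
st()
im=capture('wrist');cv2.imwrite('pics/w3.png',cv2.resize(im[0:200,100:420,::-1],(800,500),interpolation=cv2.INTER_CUBIC))
cv2.imwrite('pics/w3full.png',im[:,:,::-1])
for t,z in [('bolt_top',36.5),('opener',0),('key',None),('key_grip',None)]:
    for d in pinpoint('wrist',t)[:2]: print(t,np.round(d['location'],1),round(d['score'],2),np.round(onz('wrist',d['location'],z if z is not None else get_obs()['tool_pos'][2]-21),1))
E
```

```text
time: 6.45
tool_pos: [537.0, -2.2, 197.4]
tcp_rot: [-3.141, 0.001, 0.039]
contact_force: [-1.4, -0.0, -2.1]
grip_width: 15.3
finger_force: 29.9
t 6.45 tcp [537.   -2.2 197.4] [-3.141e+00  1.000e-03  3.900e-02] F [-1.4 -0.  -2.1] M [ 0.02  0.12 -0.04] w 15.3 29.9
bolt_top [192.2  68.8] 0.96 [638.  118.4  36.5]
opener [207.1  71.5] 0.77 [638.2 117.1   0. ]
key_grip [318.3 275.8] 0.63 [513.7  -1.4 177.1]
```

View pics/w3.png

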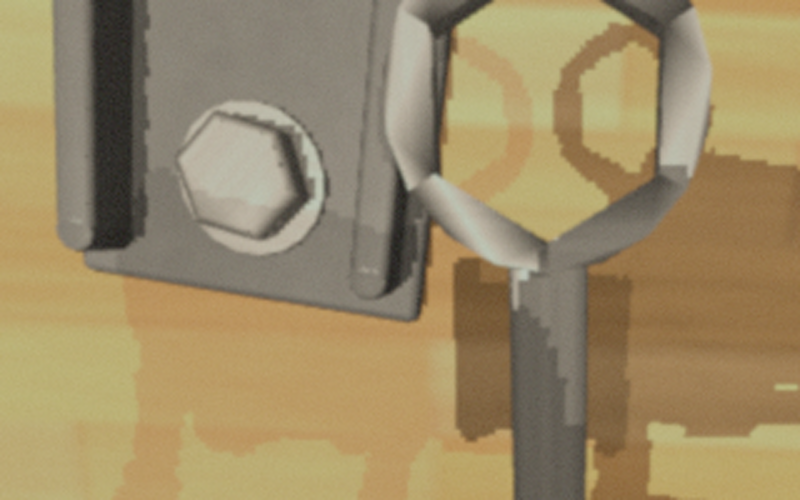

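The crop shows the bolt head at about (242,176), i.e. image (197,70), with six clear corners. The opener's front edge runs from (88,265) to (418,318), so the opener is turned slightly clockwise. The key ring hole is centred near crop column 550.

Run:
```python
from h import *
im=cv2.imread('pics/w3full.png')
P=lambda c,z:onz('wrist',[c[0]/2.5+100-.3,c[1]/2.5-.3],z)
C=[(178,160),(215,113),(280,128),(306,190),(265,238),(197,217)]
for z in (32.5,36.5):
    w=np.array([P(c,z)[:2] for c in C]); c0=w.mean(0); v=w-c0
    a=np.degrees(np.arctan2(v[:,1],v[:,0])); print(z,c0,np.hypot(*v.T).round(1),(a%60).round(1))
e=P((418,318),14)-P((88,265),14); print('opener front edge',e[:2],np.degrees(np.arctan2(e[0],-e[1])))
for (u,v) in [((62,80),(68,235)),((366,150),(356,285))]:
    e=P(u,45)-P(v,45);print('wall',np.degrees(np.arctan2(e[1],e[0])))
m=camera_model('wrist');print(m['cx'],m['cy'])
g=get_obs();zt=g['tool_pos'][2]-21
T=R.from_euler('xyz',g['tcp_rot'])
for n,c,z in [('holeL',(440,100),14),('holeR',(661,100),14),('barL',(513,350),12),('barR',(586,350),12),('barL',(513,490),12),('barR',(586,490),12),('ringfrontcorner',(548,242),14)]:
    print(n,T.inv().apply(P(c,zt+z)-g['tool_pos']).round(1))
# edge of crop
```

```text
32.5 [638.01531667 117.1057962 ] [22.8 21.8 22.7 24.3 23.1 23.1] [19.4 20.1 16.6 20.1 19.4 11.6]
36.5 [637.80318449 115.68753141] [22.5 21.6 22.4 24.  22.8 22.8] [19.4 20.1 16.6 20.1 19.4 11.6]
opener front edge [ -15.40024681 -132.35596254] -6.636793691920022
wall -5.681602669505518
wall -6.156338680547849
319.6696538178197 201.38877210705
holeL [108.1 -20.1   7. ]
holeR [108.1  20.4   7. ]
barL [62.5 -7.5  9. ]
barR [62.5  7.4  9. ]
barL [32.8 -7.9  9. ]
barR [32.8  7.8  9. ]
ringfrontcorner [83.4 -0.3  7. ]
```

```bash
python3 -m pendant '[0.02,-0.9,0,0,0,0,1, 0.02,-0.95,0,0,0,0,1, 0,-0.98,0,0,0,-0.1,1, 0,0,0,0,0,-1,1, 0,0,0.5,0,0,-1,1, 0,0,0.9,0,0,-1,1, 0,0,0.9,0,0,-1,1, 0,0,0.8,0,0,0,1, 0,0,0.4,0,0,0,1, 0,0,0,0,0,0,1, 0,0,0,0,0,0,1]'
python3 - <<'E'
from h import *
st(); rel([534.9,82.9,85],.323)
im=capture('wrist');cv2.imwrite('pics/w4.png',cv2.resize(im[0:200,160:480,::-1],(800,500),interpolation=cv2.INTER_CUBIC))
E
```

```text
time: 7.8
tool_pos: [535.6, 83.5, 93.8]
tcp_rot: [3.141, -0.001, 0.327]
contact_force: [0.3, -0.9, -1.5]
grip_width: 16.4
finger_force: 29.9
t 7.8 tcp [535.6  83.5  93.8] [ 3.141e+00 -1.000e-03  3.270e-01] F [ 0.3 -0.9 -1.5] M [0.04 0.05 0.01] w 16.4 29.9
shift units [-0.03  0.01  0.29] turn units [ 0.01 -0.02  0.06]
```

View pics/w4.png

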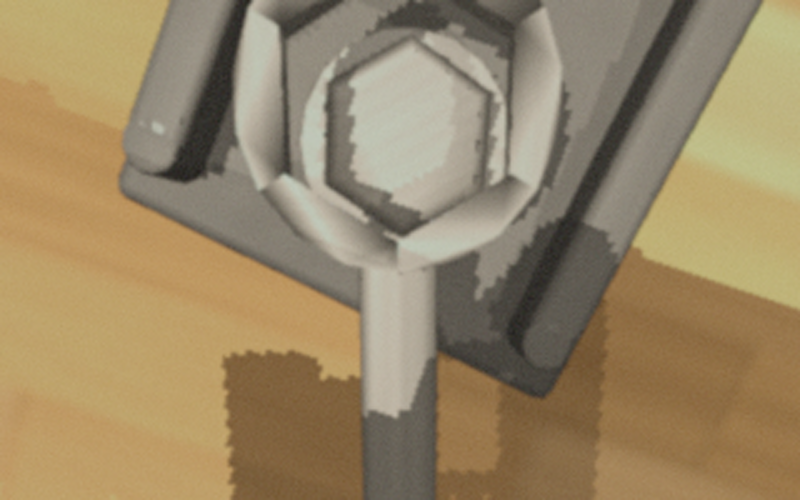

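The bolt is seen through the ring hole with the orientation agreeing to about 2°. Its centre is at crop (408,136) and the hole's is at column 400, so a small +y correction is needed.

```bash
cat > chk.py <<'E'
import sys,json
from h import *
# torque about the bolt axis on the key (clockwise positive), baseline-corrected; stops the chain above the limit
B=np.array([637,115.4])
s=get_obs(); F=np.array(s['contact_force']);M=np.array(s['moment']);p=np.array(s['tool_pos'])
r=p[:2]-B; T=M[2]+r[0]*F[1]/1000-r[1]*F[0]/1000
yaw=np.degrees(s['tcp_rot'][2]); ring=p[:2]+108.7*np.array([np.cos(s['tcp_rot'][2]),np.sin(s['tcp_rot'][2])])
print('t %.2f z %.1f yaw %.1f ring-B %s tilt %s T %.2f Mz %.2f F %s'%(s['time'],p[2],yaw,(ring-B).round(1),np.round(R.from_euler('xyz',s['tcp_rot']).apply([0,0,1])[:2],3),T,M[2],F.round(1)))
if len(sys.argv)>1 and abs(T)>float(sys.argv[1]): sys.exit(1)
E
python3 - <<'E'
from h import *
P=lambda c,z:onz('wrist',[c[0]/2.5+160-.3,c[1]/2.5-.3],z)
C=[(412,40),(490,90),(486,184),(405,232),(328,180),(328,88)]
w=np.array([P(c,32.5)[:2] for c in C]);c0=w.mean(0);v=w-c0
print(c0,np.hypot(*v.T).round(1),(np.degrees(np.arctan2(v[:,1],v[:,0]))%60).round(1))
g=get_obs();T=R.from_euler('xyz',g['tcp_rot'])
for n,c in [('holeL',(285,100)),('holeR',(514,100)),('corner',(400,241))]:print(n,T.inv().apply(P(c,g['tool_pos'][2]-22.4+14)-g['tool_pos']).round(1))
E
python3 chk.py
```

```text
[638.74619416 116.23758834] [21.4 22.5 22.4 22.2 22.4 22.4] [16.5 16.7 19.9 16.9 14.9 19.4]
holeL [108.4 -21.3   8.6]
holeR [108.4  21.1   8.7]
corner [83.6  0.   8.6]
t 7.85 z 94.2 yaw 18.7 ring-B [1.8 3. ] tilt [ 0.002 -0.   ] T -0.06 Mz -0.03 F [-0.9 -0.  -0.9]
```

```bash
sed -i 's/B=np.array(.*/B=np.array([638.5,116.3])/' chk.py
python3 -m pendant '[-0.02,-0.01,0,0,0,0.3,1, 0,0,0.5,0,0,0,1, 0,0,0.4,0,0,0,1, 0,0,0.2,0,0,0,1, 0,0,0,0,0,0,1]' >/dev/null; python3 chk.py
python3 -m pendant '[0,0,0.15,0,0,0,1, 0,0,0.15,0,0,0,1, 0,0,0,0,0,0,1]'>/dev/null; python3 chk.py
python3 -m pendant '[0,0,0.15,0,0,0,1, 0,0,0.15,0,0,0,1, 0,0,0,0,0,0,1]'>/dev/null; python3 chk.py
```

```text
t 8.35 z 59.1 yaw 17.5 ring-B [-1.1 -0.1] tilt [-0.002 -0.   ] T 0.00 Mz -0.01 F [-0.2 -0.2 -2.4]
t 8.65 z 50.5 yaw 17.5 ring-B [-0.8 -0.1] tilt [-0.001 -0.   ] T -0.01 Mz 0.01 F [-0.2  0.2 -2.5]
t 8.95 z 41.2 yaw 17.5 ring-B [-1. -0.] tilt [-0.001 -0.   ] T -0.08 Mz -0.04 F [ 0.7  0.6 -2.3]
```

Seated (z 41). Swinging clockwise now, with torque checks chained in between.

```bash
S='>/dev/null'
python3 -m pendant '[0.005,-0.19,0,0,0,0.75,1, 0.005,-0.19,0,0,0,0.75,1, 0.005,-0.19,0,0,0,0.75,1, 0.005,-0.19,0,0,0,0.75,1]' >/dev/null; python3 chk.py 1.0 &&
python3 -m pendant '[0.005,-0.19,0,0,0,0.75,1, 0.005,-0.19,0,0,0,0.75,1, 0,0,0,0,0,0,1]' >/dev/null; python3 chk.py 1.0 &&
python3 -m pendant '[0.005,-0.19,0,0,0,0.75,1, 0.005,-0.19,0,0,0,0.75,1, 0.005,-0.19,0,0,0,0.75,1]' >/dev/null; python3 chk.py 1.0
```

```text
t 9.35 z 42.0 yaw 5.4 ring-B [-0.2 -0.1] tilt [ 0.001 -0.   ] T 0.36 Mz 0.00 F [ 0.7 -3.2 -2.2]
t 9.65 z 42.0 yaw -0.4 ring-B [-0.2 -0. ] tilt [ 0.001 -0.001] T 0.26 Mz -0.08 F [ 0.4 -3.1 -2.3]
t 9.95 z 42.0 yaw -9.5 ring-B [-0.3 -0.5] tilt [ 0.    -0.001] T 0.49 Mz 0.18 F [ 0.  -2.9  0. ]
```

```bash
python3 -m pendant '[0.005,-0.19,0,0,0,0.75,1, 0.005,-0.19,0,0,0,0.75,1, 0.005,-0.19,0,0,0,0.75,1, 0.005,-0.19,0,0,0,0.75,1]' >/dev/null; python3 chk.py 1.0 &&
python3 -m pendant '[0.005,-0.19,0,0,0,0.75,1, 0.005,-0.19,0,0,0,0.75,1, 0.005,-0.19,0,0,0,0.75,1, 0.005,-0.19,0,0,0,0.75,1]' >/dev/null; python3 chk.py 1.0 &&
python3 -m pendant '[0.005,-0.19,0,0,0,0.75,1, 0.005,-0.19,0,0,0,0.75,1, 0.005,-0.19,0,0,0,0.75,1, 0,0,0,0,0,0,1]' >/dev/null; python3 chk.py 1.0 &&
python3 -m pendant '[0.003,-0.127,0,0,0,0.5,1, 0.003,-0.127,0,0,0,0.5,1, 0,0,0,0,0,0,1]' >/dev/null; python3 chk.py 1.0
```

```text
t 10.35 z 41.9 yaw -21.5 ring-B [-0.5 -0.4] tilt [-0.    -0.001] T 0.54 Mz 0.22 F [-0.4 -2.9 -0.6]
t 10.75 z 41.9 yaw -33.5 ring-B [-0.7 -0.4] tilt [-0.001 -0.001] T 0.62 Mz 0.23 F [-1.5 -3.3 -0.6]
t 11.15 z 41.8 yaw -42.4 ring-B [-0.5 -0.1] tilt [-0.001 -0.001] T 0.38 Mz -0.03 F [-2.3 -2.9  1.4]
t 11.45 z 41.8 yaw -46.3 ring-B [-0.6 -0.1] tilt [-0.001 -0.001] T 0.39 Mz 0.00 F [-2.7 -2.4  1.3]
```

```bash
python3 -m pendant '[0.003,-0.127,0,0,0,0.5,1, 0.0015,-0.063,0,0,0,0.25,1, 0,0,0,0,0,0,1]' >/dev/null; python3 chk.py 1.0
python3 -m pendant '[0.003,0.127,0,0,0,-0.5,1, 0.003,0.127,0,0,0,-0.5,1, 0.003,0.127,0,0,0,-0.5,1, 0,0,0,0,0,0,1]' >/dev/null; python3 chk.py 1.0 
python3 -m pendant '[0,0,-0.2,0,0,0,1, 0,0,-0.4,0,0,0,1, 0,0,-0.5,0,0,0,1, 0.009,0.253,0,0,0,-1,1, 0.009,0.253,0,0,0,-1,1, 0.009,0.253,0,0,0,-1,1, 0.009,0.253,0,0,0,-1,1, 0.009,0.253,0,0,0,-1,1]' >/dev/null; python3 chk.py
python3 -m pendant '[0.009,0.253,0,0,0,-1,1, 0.009,0.253,0,0,0,-1,1, 0.009,0.253,0,0,0,-1,1, 0.009,0.253,0,0,0,-1,1, 0.009,0.253,0,0,0,-1,1, 0.009,0.253,0,0,0,-1,1, 0.009,0.253,0,0,0,-1,1, 0.009,0.253,0,0,0,-1,1, 0.009,0.253,0,0,0,-1,1, 0.009,0.253,0,0,0,-1,1, 0,0,0,0,0,0,1, 0,0,0,0,0,0,1]' >/dev/null; python3 chk.py
python3 - <<'E'
from h import *
im=capture('wrist');cv2.imwrite('pics/w5.png',cv2.resize(im[0:200,160:480,::-1],(800,500),interpolation=cv2.INTER_CUBIC))
E
```

```text
t 11.75 z 41.8 yaw -49.4 ring-B [-0.6 -0.1] tilt [-0.001 -0.001] T 0.54 Mz 0.07 F [-3.3 -2.9  0.7]
t 12.15 z 41.8 yaw -43.4 ring-B [-0.4  0.2] tilt [0.    0.001] T -0.01 Mz -0.02 F [-0.3  0.2 -1.8]
t 12.95 z 76.1 yaw -23.3 ring-B [0.3 0.4] tilt [0.002 0.   ] T -0.05 Mz -0.03 F [ 0.1  0.1 -1.7]
t 14.15 z 75.6 yaw 16.4 ring-B [ 0.2 -0.1] tilt [0.001 0.   ] T -0.02 Mz -0.06 F [ 0.5 -0.2 -2.3]
```

View pics/w5.png

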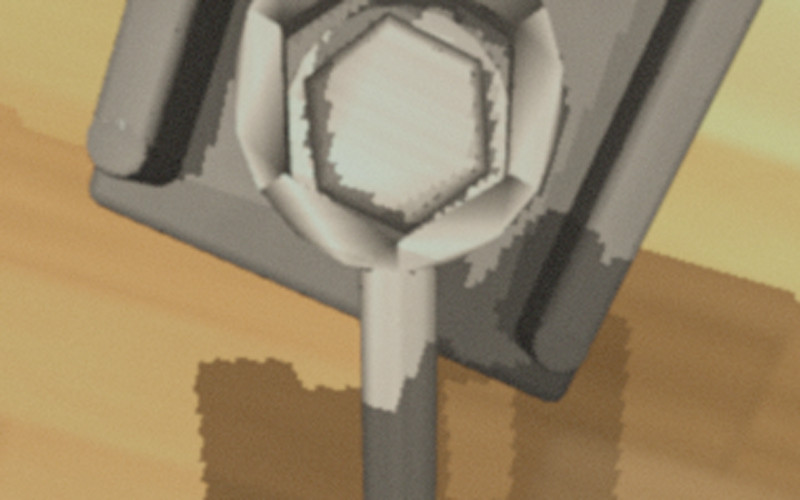

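Run:
```python
from h import *
P=lambda c,z:onz('wrist',[c[0]/2.5+160-.3,c[1]/2.5-.3],z)
C=[(390,14),(482,64),(490,168),(405,230),(318,187),(309,78)]
w=np.array([P(c,32.5)[:2] for c in C]);c0=w.mean(0);v=w-c0;a=np.degrees(np.arctan2(v[:,1],v[:,0]))%60
print(c0,np.hypot(*v.T).round(1),a.round(1))
y=np.radians(a.mean()); rel([638.6-108.5*np.cos(y),116.3-108.5*np.sin(y),60],y)
```

```text
[637.99137332 116.4775545 ] [22.2 22.1 22.6 22.4 22.7 22.1] [21.5 20.6 23.3 20.  21.2 20.7]
shift units [0.02 0.3  0.52] turn units [ 0.   -0.01 -1.19]
```

```bash
python3 -m pendant '[0.01,0.15,0,0,0,-0.6,1, 0.01,0.15,0.2,0,0,-0.59,1, 0,0,0.3,0,0,0,1, 0,0,0,0,0,0,1]' >/dev/null; python3 chk.py
python3 -m pendant '[0,0,0.16,0,0,0,1, 0,0,0.16,0,0,0,1, 0,0,0,0,0,0,1]'>/dev/null; python3 chk.py
python3 -m pendant '[0,0,0.16,0,0,0,1, 0,0,0.14,0,0,0,1, 0,0,0,0,0,0,1]'>/dev/null; python3 chk.py
```

```text
t 14.60 z 58.7 yaw 21.2 ring-B [-0.8  0.3] tilt [-0.002  0.   ] T -0.02 Mz 0.02 F [ 0.1  0.5 -1.9]
t 14.90 z 49.6 yaw 21.3 ring-B [-0.4  0.2] tilt [-0.001 -0.   ] T -0.01 Mz 0.08 F [-0.8  0.7 -2.6]
t 15.20 z 40.7 yaw 21.3 ring-B [-0.1  0.1] tilt [-0.001 -0.   ] T 0.01 Mz 0.02 F [-0.3  0.  -2.1]
```

```bash
python3 -m pendant '[0.005,-0.19,0,0,0,0.75,1, 0.005,-0.19,0,0,0,0.75,1, 0.005,-0.19,0,0,0,0.75,1, 0.005,-0.19,0,0,0,0.75,1, 0,0,0,0,0,0,1]' >/dev/null; python3 chk.py 0.8 &&
python3 -m pendant '[0,-0.048,0,0,0,0.19,1, 0,-0.048,0,0,0,0.19,1, 0,0,0,0,0,0,1]' >/dev/null && python3 chk.py 0.75 &&
python3 -m pendant '[0,-0.048,0,0,0,0.19,1, 0,-0.048,0,0,0,0.19,1, 0,0,0,0,0,0,1]' >/dev/null && python3 chk.py 0.75 &&
python3 -m pendant '[0,-0.048,0,0,0,0.19,1, 0,-0.048,0,0,0,0.19,1, 0,0,0,0,0,0,1]' >/dev/null && python3 chk.py 0.75 &&
python3 -m pendant '[0,-0.048,0,0,0,0.19,1, 0,-0.048,0,0,0,0.19,1, 0,0,0,0,0,0,1]' >/dev/null && python3 chk.py 0.75 &&
python3 -m pendant '[0,-0.048,0,0,0,0.19,1, 0,-0.048,0,0,0,0.19,1, 0,0,0,0,0,0,1]' >/dev/null && python3 chk.py 0.75 &&
python3 -m pendant '[0,-0.048,0,0,0,0.19,1, 0,-0.048,0,0,0,0.19,1, 0,0,0,0,0,0,1]' >/dev/null && python3 chk.py 0.75 &&
python3 -m pendant '[0,-0.048,0,0,0,0.19,1, 0,-0.048,0,0,0,0.19,1, 0,0,0,0,0,0,1]' >/dev/null && python3 chk.py 0.75 &&
python3 -m pendant '[0,-0.048,0,0,0,0.19,1, 0,-0.048,0,0,0,0.19,1, 0,0,0,0,0,0,1]' >/dev/null && python3 chk.py 0.75 &&
python3 -m pendant '[0,-0.048,0,0,0,0.19,1, 0,-0.048,0,0,0,0.19,1, 0,0,0,0,0,0,1]' >/dev/null && python3 chk.py 0.75 &&
python3 -m pendant '[0,-0.048,0,0,0,0.19,1, 0,-0.048,0,0,0,0.19,1, 0,0,0,0,0,0,1]' >/dev/null && python3 chk.py 0.75
```

```text
t 15.70 z 41.3 yaw 9.3 ring-B [-0.1  0.1] tilt [-0.    -0.001] T 0.39 Mz 0.08 F [-0.5 -3.  -1.5]
t 16.00 z 41.3 yaw 7.8 ring-B [-0.  -0.1] tilt [-0. -0.] T 0.57 Mz 0.09 F [-0.9 -4.6 -1.7]
t 16.30 z 41.3 yaw 6.2 ring-B [-0.  0.] tilt [-0. -0.] T 0.46 Mz 0.02 F [-0.9 -4.2 -1.8]
t 16.60 z 41.3 yaw 4.7 ring-B [-0.1  0.1] tilt [-0. -0.] T 0.67 Mz 0.03 F [-1.1 -6.  -0.8]
t 16.90 z 41.3 yaw 3.2 ring-B [-0.1  0.2] tilt [-0. -0.] T 0.50 Mz -0.03 F [-1.3 -4.9 -1.5]
t 17.20 z 41.3 yaw 1.7 ring-B [-0.1  0.2] tilt [-0. -0.] T 0.51 Mz -0.03 F [-1.4 -5.1 -1.3]
t 17.50 z 41.3 yaw 0.2 ring-B [-0.1  0.2] tilt [-0. -0.] T 0.48 Mz -0.06 F [-1.2 -5.  -1.7]
t 17.80 z 41.3 yaw -1.4 ring-B [-0.1  0.2] tilt [-0. -0.] T 0.46 Mz -0.02 F [-1.8 -4.3 -1.3]
t 18.10 z 41.3 yaw -2.9 ring-B [-0.1  0.2] tilt [-0. -0.] T 0.44 Mz -0.07 F [-1.7 -4.7 -1.1]
t 18.40 z 41.3 yaw -4.4 ring-B [-0.1  0.2] tilt [ 0. -0.] T 0.25 Mz -0.15 F [-1.2 -3.7 -1.6]
t 18.70 z 41.3 yaw -5.9 ring-B [-0.1  0.2] tilt [ 0. -0.] T 0.44 Mz -0.10 F [-1.8 -4.8 -1.3]
```

```bash
python3 -m pendant '[0,-0.048,0,0,0,0.19,1, 0,-0.048,0,0,0,0.19,1, 0,0,0,0,0,0,1]' >/dev/null && python3 chk.py 0.75 &&
python3 -m pendant '[0,-0.048,0,0,0,0.19,1, 0,-0.048,0,0,0,0.19,1, 0,0,0,0,0,0,1]' >/dev/null && python3 chk.py 0.75 &&
python3 -m pendant '[0,-0.048,0,0,0,0.19,1, 0,-0.048,0,0,0,0.19,1, 0,0,0,0,0,0,1]' >/dev/null && python3 chk.py 0.75 &&
python3 -m pendant '[0,-0.048,0,0,0,0.19,1, 0,-0.048,0,0,0,0.19,1, 0,0,0,0,0,0,1]' >/dev/null && python3 chk.py 0.75 &&
python3 -m pendant '[0,-0.048,0,0,0,0.19,1, 0,-0.048,0,0,0,0.19,1, 0,0,0,0,0,0,1]' >/dev/null && python3 chk.py 0.75 &&
python3 -m pendant '[0,-0.048,0,0,0,0.19,1, 0,-0.048,0,0,0,0.19,1, 0,0,0,0,0,0,1]' >/dev/null && python3 chk.py 0.75 &&
python3 -m pendant '[0,-0.048,0,0,0,0.19,1, 0,-0.048,0,0,0,0.19,1, 0,0,0,0,0,0,1]' >/dev/null && python3 chk.py 0.75 &&
python3 -m pendant '[0,-0.048,0,0,0,0.19,1, 0,-0.048,0,0,0,0.19,1, 0,0,0,0,0,0,1]' >/dev/null && python3 chk.py 0.75 &&
python3 -m pendant '[0,-0.048,0,0,0,0.19,1, 0,-0.048,0,0,0,0.19,1, 0,0,0,0,0,0,1]' >/dev/null && python3 chk.py 0.75 &&
python3 -m pendant '[0,-0.048,0,0,0,0.19,1, 0,-0.048,0,0,0,0.19,1, 0,0,0,0,0,0,1]' >/dev/null && python3 chk.py 0.75 &&
python3 -m pendant '[0,-0.048,0,0,0,0.19,1, 0,-0.048,0,0,0,0.19,1, 0,0,0,0,0,0,1]' >/dev/null && python3 chk.py 0.75 &&
python3 -m pendant '[0,-0.048,0,0,0,0.19,1, 0,-0.048,0,0,0,0.19,1, 0,0,0,0,0,0,1]' >/dev/null && python3 chk.py 0.75 &&
python3 -m pendant '[0,-0.048,0,0,0,0.19,1, 0,-0.048,0,0,0,0.19,1, 0,0,0,0,0,0,1]' >/dev/null && python3 chk.py 0.75 &&
python3 -m pendant '[0,-0.048,0,0,0,0.19,1, 0,-0.048,0,0,0,0.19,1, 0,0,0,0,0,0,1]' >/dev/null && python3 chk.py 0.75
```

```text
t 19.00 z 41.3 yaw -7.4 ring-B [-0.1  0.1] tilt [ 0. -0.] T 0.42 Mz -0.07 F [-1.8 -4.3 -2.2]
t 19.30 z 41.3 yaw -9.0 ring-B [-0.1  0.1] tilt [ 0. -0.] T 0.52 Mz -0.07 F [-0.5 -5.4 -1.8]
t 19.60 z 41.3 yaw -10.5 ring-B [-0.1  0.2] tilt [ 0. -0.] T 0.47 Mz -0.06 F [-0.9 -4.8 -1.8]
t 19.90 z 41.3 yaw -12.0 ring-B [-0.2  0.1] tilt [ 0. -0.] T 0.51 Mz -0.06 F [-0.4 -5.2 -2.2]
t 20.20 z 41.3 yaw -13.5 ring-B [-0.2  0.1] tilt [ 0. -0.] T 0.39 Mz -0.09 F [-0.9 -4.4 -2. ]
t 20.50 z 41.3 yaw -15.0 ring-B [-0.2  0.1] tilt [ 0. -0.] T 0.49 Mz -0.07 F [-1.  -5.  -2.3]
t 20.80 z 41.3 yaw -16.6 ring-B [-0.2  0.1] tilt [ 0. -0.] T 0.47 Mz -0.04 F [-0.8 -4.6 -2.8]
t 21.10 z 41.3 yaw -18.1 ring-B [-0.2  0.1] tilt [ 0. -0.] T 0.60 Mz -0.14 F [-0.8 -6.9 -1.7]
t 21.40 z 41.3 yaw -19.6 ring-B [-0.2  0.1] tilt [ 0. -0.] T 0.44 Mz -0.03 F [-0.3 -4.5 -2.4]
t 21.70 z 41.3 yaw -21.1 ring-B [-0.2  0.1] tilt [ 0. -0.] T 0.45 Mz -0.08 F [-0.7 -5.  -3. ]
t 22.00 z 41.2 yaw -22.6 ring-B [-0.3  0.1] tilt [ 0. -0.] T 0.55 Mz -0.10 F [-0.3 -6.4 -3.2]
t 22.30 z 41.2 yaw -24.1 ring-B [-0.3 -0. ] tilt [-0.    -0.001] T 0.67 Mz 0.08 F [-0.6 -5.7 -1.8]
t 22.60 z 41.2 yaw -25.6 ring-B [-0.5 -0.3] tilt [-0.001 -0.001] T 0.86 Mz 0.21 F [ 0.6 -6.9 -2.2]
```

```bash
python3 -m pendant '[0,0,0,0,0,0,1]' >/dev/null && python3 chk.py 0.9 &&
python3 -m pendant '[0,-0.048,0,0,0,0.19,1, 0,0,0,0,0,0,1]' >/dev/null && python3 chk.py 1.2 &&
python3 -m pendant '[0,-0.024,0,0,0,0.1,1, 0,0,0,0,0,0,1]' >/dev/null && python3 chk.py 1.2
```

```text
t 22.70 z 41.2 yaw -25.6 ring-B [-0.5 -0.3] tilt [-0.001 -0.001] T 0.92 Mz 0.20 F [-0.5 -7.  -1.1]
```

```bash
python3 -m pendant '[0,-0.024,0,0,0,0.1,1, 0,0,0,0,0,0,1]' >/dev/null && python3 chk.py 1.2 &&
python3 -m pendant '[0,-0.024,0,0,0,0.1,1, 0,0,0,0,0,0,1]' >/dev/null && python3 chk.py 1.2 &&
python3 -m pendant '[0,-0.024,0,0,0,0.1,1, 0,0,0,0,0,0,1]' >/dev/null && python3 chk.py 1.2 &&
python3 -m pendant '[0,-0.024,0,0,0,0.1,1, 0,0,0,0,0,0,1]' >/dev/null && python3 chk.py 1.2
```

```text
t 22.90 z 41.2 yaw -26.0 ring-B [-0.5 -0.4] tilt [-0.001 -0.001] T 0.97 Mz 0.22 F [-0.7 -7.2 -1.4]
t 23.10 z 41.2 yaw -26.4 ring-B [-0.6 -0.5] tilt [-0.001 -0.001] T 1.14 Mz 0.29 F [-1.3 -8.  -0.9]
t 23.30 z 41.2 yaw -26.8 ring-B [-0.6 -0.5] tilt [-0.001 -0.001] T 1.18 Mz 0.28 F [-1.3 -8.5 -1.6]
t 23.50 z 41.2 yaw -27.2 ring-B [-0.7 -0.6] tilt [-0.001 -0.002] T 1.18 Mz 0.37 F [-1.1 -7.7 -1.8]
```

```bash
python3 -m pendant '[0,-0.024,0,0,0,0.1,1, 0,0,0,0,0,0,1]' >/dev/null && python3 chk.py 1.35 &&
python3 -m pendant '[0,-0.024,0,0,0,0.1,1, 0,0,0,0,0,0,1]' >/dev/null && python3 chk.py 1.35
python3 -m pendant '[0,0,0,0,0,0,1, 0,0,0,0,0,0,1]'>/dev/null; python3 chk.py
python3 -m pendant '[0,0,0,0,0,0,1, 0,0,0,0,0,0,1]'>/dev/null; python3 chk.py
```

```text
t 23.70 z 41.2 yaw -27.6 ring-B [-0.8 -0.6] tilt [-0.001 -0.002] T 1.23 Mz 0.42 F [-0.6 -8.  -2.1]
t 23.90 z 41.2 yaw -27.9 ring-B [-0.9 -0.8] tilt [-0.001 -0.002] T 1.33 Mz 0.40 F [-1.4 -8.8 -1.5]
t 24.10 z 41.2 yaw -27.9 ring-B [-0.9 -0.8] tilt [-0.001 -0.002] T 1.30 Mz 0.39 F [-2.3 -8.2 -1.8]
t 24.30 z 41.2 yaw -27.9 ring-B [-0.8 -0.8] tilt [-0.001 -0.002] T 1.40 Mz 0.45 F [-3.  -8.3 -1.3]
```

```bash
python3 -m pendant '[0,0,0,0,0,0,1, 0,0,0,0,0,0,1, 0,0,0,0,0,0,1, 0,0,0,0,0,0,1]'>/dev/null; python3 chk.py
python3 -m pendant '[0.001,0.063,0,0,0,-0.25,1, 0.001,0.063,0,0,0,-0.25,1, 0.001,0.063,0,0,0,-0.25,1, 0.003,0.127,0,0,0,-0.5,1, 0.003,0.127,0,0,0,-0.5,1, 0.003,0.127,0,0,0,-0.5,1, 0,0,0,0,0,0,1]'>/dev/null; python3 chk.py
```

```text
t 24.70 z 41.2 yaw -27.9 ring-B [-0.8 -0.8] tilt [-0.001 -0.002] T 1.39 Mz 0.42 F [-2.7 -8.7 -1. ]
t 25.40 z 41.5 yaw -19.1 ring-B [-0.3  0.2] tilt [0.001 0.001] T 0.07 Mz -0.05 F [-1.4 -0.7 -2.3]
```

```bash
python3 -m pendant '[0,0,-0.3,0,0,0,1, 0,0,-0.5,0,0,0,1, 0,0,-0.8,0,0,0,1, 0,0,-0.8,0,0,0,1, 0,0.4,-0.5,0,0,0,1, 0.03,0.9,0,0,0,0,1, 0.03,0.95,0,0,0,0,1, 0.03,0.95,0,0,0,0,1, 0.03,0.95,0,0,0,0,1, 0.03,0.95,0,0,0,0,1, 0.03,0.95,0,0,0,0,1, 0.03,0.95,0,0,0,0,1]'
python3 -m pendant '[0.03,0.95,0,0,0,0,1, 0.03,0.95,0,0,0,0,1, 0,0.6,0.5,0,0,0,1, 0,0,0.7,0,0,0,1, 0,0,0.7,0,0,0,1, 0,0,0.6,0,0,0,1, 0,0,0.3,0,0,0,1, 0,0,0,0,0,0,1]'
python3 - <<'E'
from h import *
s=st(); rel([s['tool_pos'][0],s['tool_pos'][1],22.6],s['tcp_rot'][2])
E
```

```text
time: 26.6
tool_pos: [472.0, -50.1, 128.7]
tcp_rot: [-3.141, -0.0, -0.333]
contact_force: [0.2, 0.4, -1.2]
grip_width: 16.0
finger_force: 30.0
time: 27.4
tool_pos: [449.2, -120.3, 43.7]
tcp_rot: [-3.141, 0.002, -0.333]
contact_force: [0.3, -0.9, -1.6]
grip_width: 15.6
finger_force: 30.0
t 27.4 tcp [ 449.2 -120.3   43.7] [-3.141e+00  2.000e-03 -3.330e-01] F [ 0.3 -0.9 -1.6] M [0.04 0.08 0.06] w 15.6 30.0
shift units [0.  0.  0.7] turn units [-0.    0.03 -0.  ]
```

```bash
python3 -m pendant '[0,0,0.4,0,0,0,1, 0,0,0.2,0,0,0,1, 0,0,0,0,0,0,1]' | grep -E "pos|contact"
python3 -m pendant '[0,0,0.05,0,0,0,1, 0,0,0.05,0,0,0,1, 0,0,0,0,0,0,1]' | grep -E "pos|contact"
```

```text
tool_pos: [449.8, -120.3, 26.4]
contact_force: [0.4, 0.2, -1.7]
tool_pos: [450.1, -120.4, 23.5]
contact_force: [0.2, -0.4, -1.5]
```

```bash
python3 -m pendant '[0,0,0.03,0,0,0,1, 0,0,0,0,0,0,1]' | grep -E "pos|contact"
python3 -m pendant '[0,0,0.03,0,0,0,1, 0,0,0,0,0,0,1]' | grep -E "pos|contact"
```

```text
tool_pos: [450.0, -120.4, 22.4]
contact_force: [-0.6, -0.3, -2.4]
tool_pos: [450.0, -120.4, 22.3]
contact_force: [-4.1, 0.6, 7.1]
```

Contact. I'll open the fingers, rise and check.

```bash
python3 -m pendant '[0,0,0,0,0,0,0, 0,0,0,0,0,0,0, 0,0,0,0,0,0,0, 0,0,0,0,0,0,0, 0,0,-0.3,0,0,0,0, 0,0,-0.7,0,0,0,0, 0,0,-0.9,0,0,0,0, 0,0,-0.9,0,0,0,0, 0,0,-0.9,0,0,0,0, 0,0,-0.9,0,0,0,0, 0,0,-0.9,0,0,0,0, 0,0,0,0,0,0,0]'
python3 - <<'E'
from h import *
st()
im=capture('wrist');a=im[:,:,::-1].copy()
for t,z in [('key',0),('key_grip',40)]:
    for d in pinpoint('wrist',t)[:1]: print(t,d['location'],round(d['score'],2),np.round(onz('wrist',d['location'],z),1))
cv2.imwrite('pics/w6.png',np.hstack([cv2.resize(a,(400,250)),cv2.resize(capture('side')[:,:,::-1],(400,250))]))
E
```

```text
time: 29.6
tool_pos: [451.8, -121.1, 190.5]
tcp_rot: [3.141, -0.008, -0.333]
contact_force: [0.3, 0.4, 0.4]
grip_width: 46.2
finger_force: 0.0
t 29.6 tcp [ 451.8 -121.1  190.5] [ 3.141 -0.008 -0.333] F [0.3 0.4 0.4] M [ 0.04  0.02 -0.04] w 46.2 0.0
key_grip [319.6, 188.5] 0.86 [ 447.6 -119.5   40. ]
```

View pics/w6.png

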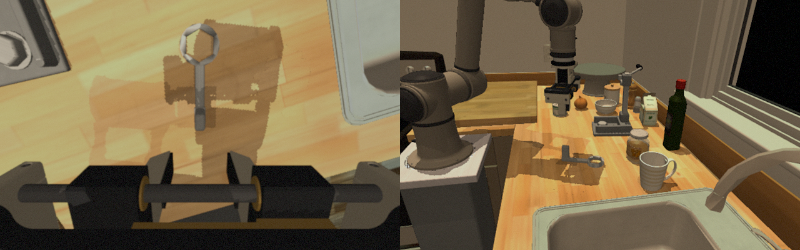

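The key lies flat on the open worktop: the wrist view has the ring at (199,43) and the grip at (200,120). It is clear of the opener, and the bystanders are undisturbed. Handing in.

```bash
python3 -c "
from plant import close_job; print(close_job())"
```

```text
the job is handed in; nothing more can be done
None
```

Job handed in, result not reported back: two swings brought the bolt to its stop, it was held at an estimated 1.3–1.4 N m for about 0.8 s, and the key lies flat, over 200 mm from the bolt, with the other things undisturbed in the last picture.

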